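# Post a used braid spool under the scrap box's spring flap

## Robot

A 6-joint arm with a two-finger parallel gripper is mounted at the origin on a cart in front of the work surface, level with it; the furniture and walls round the work are solid. World frame = base frame: x ahead of the robot, y to its left, z up, the work surface at z = 0. Lengths are in m, angles in rad, forces in N, time in s.
With the tool pointing down it reaches from about 0.35 to 0.925 m from the base axis. Payload 6.4 kg.
Tool frame: the origin (TCP) lies between the finger pads; the fingertips stand 25 mm ahead of it and the grasp point (between the pads) lies 6 mm ahead of it; z points along the fingers, y is the line along which they close (so a half turn about z gives the same grasp; the last joint's range is limited). The gripper opens to 85 mm and grips with 20 to 120 N. Pads are 22 mm wide; open, the fingers measure 114 mm over their backs; the gripper's body (76 mm by 85 mm) begins 54 mm behind the grasp point. The pads swing forward as they close: fully open they stand 13 mm farther back than shut.
Start: joints at [-1.317, 0.245, 1.558, -0, 1.339, -0.174], TCP at [0.27, -0.591, 0.256] pointing down, gripper open.
Joint ranges: [-3.13, 3.13], [-1.02, 2.26], [0.13, 2.54], [-0.95, 4.09], [0.21, 2.88], [-2.74, 2.74]. Speed limits (rad/s): [2.57, 2.57, 3.14, 3.14, 3.14, 3.14].

## Interface

Orientations are given as a rotation vector (axis times angle).
In Python, from bench import telemetry, read_camera, calibration, ticket gives the robot as it stands.
- The arm moves only by the tool arm_command, never from a script. Its argument "steps" is a list of rows, each a list of 6 numbers: the shift along the tool's x, y, z in cm, then the turn, a rotation vector about the tool's x, y, z in degrees. A call has 1 to 5 rows; each row shifts and turns the commanded pose from where the row before left it, along the tool's axes as they then stand; what a row does not reach is not made up. A row lasts 1/10 s, in which the tool goes at most 50 mm and 8.59 degrees, less where a joint would pass 70% of its speed; a pose out of reach is approached as far as the arm can. A call is refused whole if a number of a shift passes 5 or a number of a turn 8.59, either way. A call with a gripper value outside its range is refused whole. "grip" is the finger opening in cm, from 0 to 8.54, set as the call begins (left out, the last holds). The fingers move at their own pace and stop on an object; "grip_force" is the grip in N (left out, the last holds). Time passes only in rows, so rows that do not move let the fingers close. It gives the time, the measured TCP pose, the force, the opening and the grip force at its end, in the units of the state.
- telemetry.get_state(): the state, without advancing time (a new reading comes with each control period).
- read_camera(name): name is "side" or "top"; returns the picture (384x512x3 uint8, blue, green, red); there is no depth.
- calibration(name): a dict with "intrinsics" (3x3 intrinsics, pixels), "k1" (the pictures are not rectified: a ray, as slopes to the right and down, at radius r is drawn at 1 + k1 r^2 times it, then the intrinsics apply), "R" (3x3) and "t" (3): a world point X has camera coordinates R X + t. Camera axes: x right, y down, z forward; pixel columns grow to the right and rows downward; lengths in m; the calibration is good to about 2 mm. A picture is of the moment at which its call begins. calibration takes no time and is no camera call.
- ticket.job_done(): hands the job in; it is judged then, once.
The state is a dict: "clock": time; "joint_positions": joint angles; "joint_velocities": joint speeds; "joint_torque": joint torques, N m; "tool_pos": TCP position; "tcp_rot": TCP orientation; "force": force on the tool from outside, world axes, zero at the start; "torque": the same for the moment, N m; "width": finger opening in m; "grip_force": force on a finger pad.
Only numpy, scipy, OpenCV 4.12 (cv2) and the standard library are available. Lean on these libraries where they do the work, as an engineer would, in place of code of your own. Each camera call takes 0.05 s, during which the arm holds its last target. There are 200 camera calls.

## Task

Post the used white braid spool through the mouth of the small scrap box: press the orange bar down with one fingertip to hold the spring flap open, and with the other fingertip push the spool along the deck under the flap until it slides down the chute into the box. Then let the flap spring fully shut and leave clear; do not pick the spool up, and leave the battery, the dish and the black tape alone.

Things in the scene. Friction and masses are not known exactly. Their poses are not given: they have to be found in the camera images.
- mouth (a point): Point fixed on the box: on deck level (55 mm above the bench), mid-width of the mouth, under the front face of the shut flap's lip. Its axes are used below (mouth frame): x into the box, y to the side of the orange bar, z up. Fingers from above must stay in front of x = 0, since the raised flap stands over the deck beyond it.
- scrap_box: Fixed grey box; origin on the bench under the mouth, same axes. Level dark steel deck from x = -129 mm to the mouth; slippery white guide rails 10 mm high, inner faces at y = -37 and +37 mm, 4 mm thick. The deck ends at x = +6 mm; from there a slippery chute falls 30 degrees, so a spool pushed until its rear is at the mouth tips and slides in. Closed all round, to x = 129 mm.
- press_bar (a point): Top of the orange press bar, mid-width (mouth frame, flap shut: -50, 75, 17 mm). The bar is the flap's lever: a straight strip along x from -117 to +25 mm, y 58 to 94 mm, top sloping up outwards from z = 10 to 24 mm. Press it down anywhere along it (5 to 9 N holds it); a fingertip can slide along it. The hinge runs along x at y = 52, z = 5 mm.
- flap (a joint): Opening of the orange flap (rad): 0 shut, 0.75 stop; a spring shuts it. Shut, its lip is 8 mm above the deck; the spool passes from 0.35, easily from 0.45. A 13 mm fingertip on the bar at y = 78 mm opens it to about 0.35 when 8 mm above deck level, 0.48 at 6 mm, 0.56 at 4 mm; its top corner is then 68 mm above the deck. It hinges sideways: the spool cannot push it open.
- spool_center (a point): Centre, half-way up, of the white spool of desoldering braid that lies flat on the deck, in front of the mouth: a disc about 57 mm across and 16 mm thick (a braid end stands up to 24 mm), about 30 g. Push it near the middle of its rear (within 5 mm): pushed far off centre it can wedge against a rail.
- battery: Loose AA cell, 14 mm across and 50 mm high, standing on the bench beside the box (-y side); origin at the centre of its foot. To be left alone.
- dish: Loose clear dish, 69 mm across, 16 mm high, on the bench beside the box (-y side); origin at the centre of its underside. To be left alone.
- tape: Loose roll of black tape, 55 mm across, 19 mm high, flat on the bench beside the box (+y side); origin at the centre of its underside. To be left alone.
- spool: The same spool as a body, origin at the centre of its underside (within 2 mm of the disc's axis).
Things that resemble listed ones, but are neither listed nor needed, are in the scene too. What is shaped like the spool but green or turquoise is not meant.

How it is judged:
On the way, in this order (a step that is already met when the one before it is completed fails the run):
1. a fingertip holds the flap open by its bar, the spool still outside (contact force between the fingers and flap above 0.3 N and value of joint flap above 0.25 rad and x of spool_center in the frame of mouth below -0.02 m), for 0.2 s.
2. the spool is under the flap while the fingertip holds it open (contact force between the fingers and flap above 0.3 N and value of joint flap above 0.25 rad and x of spool_center in the frame of mouth above 0.005 m), for 0.05 s.
At the end, for the whole second after the job is handed in: The spool lies at rest in the box, its centre at least 40 mm inside the mouth and below deck level, and the flap is shut (under 0.04 rad) (x of spool_center in the frame of mouth above 0.04 m and z of spool_center in the frame of mouth below 0 m and value of joint flap below 0.04 rad and linear speed of spool below 0.02 m/s); the robot touches nothing.
It fails at once if the spool is lifted off the deck (its centre more than 30 mm above deck level) (z of spool_center in the frame of mouth above 0.03 m).
It fails at once if the AA cell is moved more than 20 mm (distance of battery from where it was at the start of the episode above 0.02 m).
It fails at once if the clear dish is moved more than 20 mm (distance of dish from where it was at the start of the episode above 0.02 m).
It fails at once if the black tape roll is moved more than 20 mm (distance of tape from where it was at the start of the episode above 0.02 m).
It fails at once if the battery is knocked over (angle between battery's own z axis and vertical above 0.5 rad).
It also fails if it takes over 38 s, if anything falls off the work surface, if the arm or the gripper's body presses on something with over 40 N, if the wrist force passes 120 N, or if a joint passes its speed limit or range.

## Working session

There is one attempt and no reset: what is moved stays moved. The work goes in short steps, Python scripts to look and compute and a tool call to move; the robot and the scene stay as the last step left them, time stands still between calls to the robot, and variables do not carry over. Pictures are saved under pics/ and viewed, at most 11 in all, crops included, and the job is handed in when it is done.

Besides the shell and the picture viewer there is one more tool, called after "Emit:" by a JSON object that holds its "fn" and its "kwargs", one argument or row to a line. arm_command: Moves the arm, as the interface text tells. Its arguments: {"type":"object","properties":{"steps":{"type":"array"},"grip":{"type":"number"},"grip_force":{"type":"number"}},"required":["steps"]}

```bash
mkdir -p pics; ls
python3 - <<'E'
from bench import telemetry, read_camera, calibration
import cv2
for n in("side","top"):
    cv2.imwrite(f"pics/{n}0.png",read_camera(n)); c=calibration(n); print(n,c)
s=telemetry.get_state(); print({k:s[k] for k in("clock","tool_pos","tcp_rot","width")})
E
```

```text
pics
side {'intrinsics': array([[355.94943756,   0.        , 255.79691727],
       [  0.        , 355.94943756, 190.79247148],
       [  0.        ,   0.        ,   1.        ]]), 'k1': 0.00865984383565708, 'R': array([[ 0.99974698, -0.01824841, -0.01315185],
       [-0.02178916, -0.64043641, -0.76770205],
       [ 0.00558642,  0.76779437, -0.64067199]]), 't': array([-0.56287734,  0.07001645,  0.89490762])}
top {'intrinsics': array([[389.51716082,   0.        , 264.18855905],
       [  0.        , 389.51716082, 188.42245893],
       [  0.        ,   0.        ,   1.        ]]), 'k1': -0.12252021329060823, 'R': array([[ 0.0181415 , -0.99887667,  0.04377539],
       [-0.98499458, -0.02537069, -0.17071032],
       [ 0.17162917, -0.04002158, -0.98434836]]), 't': array([-0.02481873,  0.52849115,  0.83791004])}
{'clock': 0.1, 'tool_pos': array([ 0.26955876, -0.59095065,  0.25524053]), 'tcp_rot': array([-3.06819083e+00, -6.66472414e-01,  1.00088840e-04]), 'width': 0.08560807669987154}
```

View pics/top0.png

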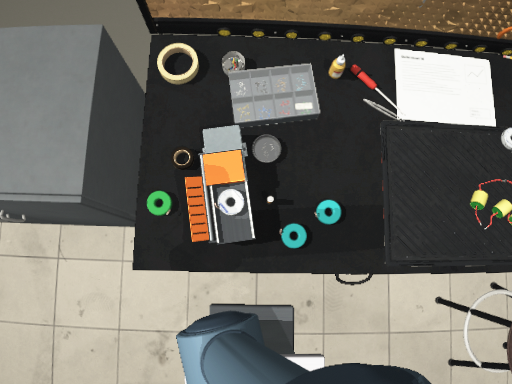

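View pics/side0.png

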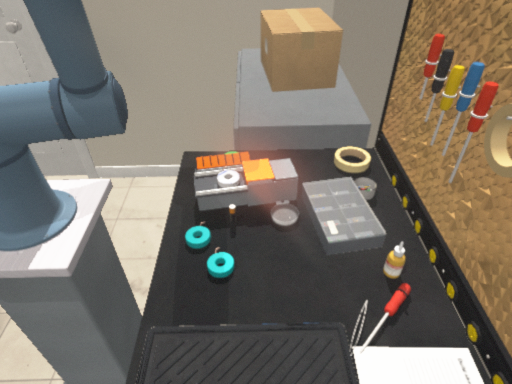

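The top view shows the box around (225,190) with its mouth facing the robot, the spool at (231,202), the bar at (197,210) and the flap at (223,167). In the side view the spool is at (229,178). Next I'll zoom in and extract the shapes.

```bash
cat > h.py <<'E'
import numpy as np, cv2
from bench import telemetry, read_camera, calibration
def cam(n):
    c=calibration(n); return c["intrinsics"],c["k1"],np.array(c["R"]),np.array(c["t"])
def ray(n,p):
    K,k,R,t=cam(n); u=cv2.undistortPoints(np.array([[p]],float),K,np.array([k,0,0,0.]))[0,0]
    return -R.T@t, R.T@np.array([u[0],u[1],1])
def onz(n,p,z):
    o,d=ray(n,p); return o+d*(z-o[2])/d[2]
def tri(pa,pb):
    (o1,d1),(o2,d2)=ray("top",pa),ray("side",pb)
    s=np.linalg.lstsq(np.c_[d1,-d2],o2-o1,rcond=None)[0]
    a,b=o1+s[0]*d1,o2+s[1]*d2; return (a+b)/2,np.linalg.norm(a-b)
def proj(n,X):
    K,k,R,t=cam(n); return cv2.projectPoints(np.array([X],float),cv2.Rodrigues(R)[0],t,K,np.array([k,0,0,0.]))[0][0,0]
E
python3 - <<'E'
from h import *
a=cv2.imread("pics/top0.png"); b=cv2.imread("pics/side0.png")
cv2.imwrite("pics/topc.png",cv2.resize(a[115:255,140:320],None,fx=4.2,fy=4.2,interpolation=cv2.INTER_CUBIC))
cv2.imwrite("pics/sidec.png",cv2.resize(b[140:260,180:310],None,fx=5,fy=5,interpolation=cv2.INTER_CUBIC))
np.set_printoptions(precision=4,suppress=True)
for n,im in(("top",a),("side",b)):
    h=cv2.cvtColor(im,cv2.COLOR_BGR2HSV)
    for nm,lo,hi in(("orange",(3,150,110),(22,255,255)),("white",(0,0,170),(180,45,255))):
        m=cv2.inRange(h,lo,hi)
        m[:, :140]=0; m[:,310:]=0; m[:100]=0; m[260:]=0
        for c in cv2.findContours(m,cv2.RETR_EXTERNAL,cv2.CHAIN_APPROX_NONE)[0]:
            if cv2.contourArea(c)>40:
                print(n,nm,cv2.contourArea(c),cv2.minAreaRect(c),cv2.boxPoints(cv2.minAreaRect(c)).round(1).tolist())
E
```

```text
top orange 1046.5 ((196.17906188964844, 208.36842346191406), (64.98199462890625, 17.504465103149414), 83.04703521728516) [[183.60000610351562, 177.1999969482422], [200.89999389648438, 175.10000610351562], [208.8000030517578, 239.60000610351562], [191.39999389648438, 241.6999969482422]]
top orange 1165.0 ((223.30003356933594, 167.40000915527344), (32.124996185302734, 38.94690704345703), 82.87498474121094) [[202.0, 153.89999389648438], [240.60000610351562, 149.0], [244.60000610351562, 180.89999389648438], [206.0, 185.8000030517578]]
top white 466.0 ((230.5, 201.5), (25.0, 25.0), 90.0) [[218.0, 189.0], [243.0, 189.0], [243.0, 214.0], [218.0, 214.0]]
top white 54.0 ((214.06155395507812, 213.99229431152344), (56.559837341308594, 1.860520839691162), 82.87498474121094) [[209.60000610351562, 186.0], [211.5, 185.8000030517578], [218.5, 241.89999389648438], [216.60000610351562, 242.1999969482422]]
top white 82.0 ((248.94168090820312, 207.57704162597656), (59.6763916015625, 2.4594733715057373), 82.14668273925781) [[243.60000610351562, 178.1999969482422], [246.10000610351562, 177.89999389648438]
[... 1625 characters left out ...]
0], [309.0, 183.0], [309.0, 198.0], [303.0, 198.0]]
side white 579.5 ((220.2849884033203, 179.17234802246094), (24.711923599243164, 51.468570709228516), 83.2901611328125) [[193.3000030517578, 169.89999389648438], [244.39999389648438, 163.89999389648438], [247.3000030517578, 188.39999389648438], [196.1999969482422, 194.5]]
side white 2600.0 ((159.5, 211.5), (95.0, 39.0), 90.0) [[140.0, 164.0], [179.0, 164.0], [179.0, 259.0], [140.0, 259.0]]
side white 366.5 ((283.1199645996094, 168.3400115966797), (19.65757179260254, 24.18305206298828), 81.8698959350586) [[269.79998779296875, 160.3000030517578], [293.70001220703125, 156.89999389648438], [296.5, 176.39999389648438], [272.5, 179.8000030517578]]
```

View pics/topc.png

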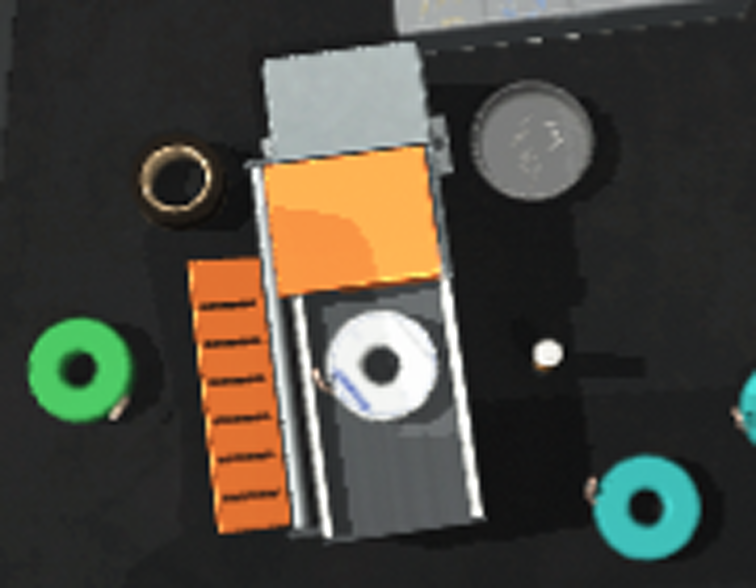

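View pics/sidec.png

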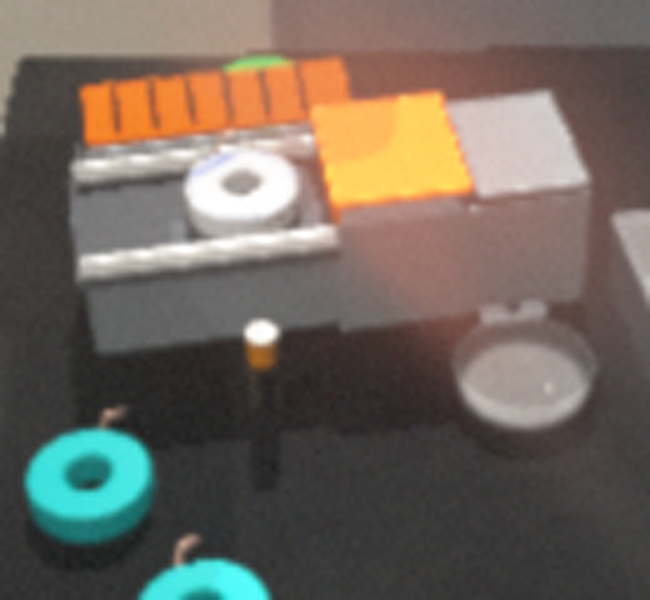

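Run:
```python
from h import *
from scipy.optimize import least_squares
np.set_printoptions(precision=4,suppress=True)
T=lambda p:np.array(p)/4.2+[140,115]-0.4; S=lambda p:np.array(p)/5+[180,140]-0.4
L=[((-.117,.094,.024),T((218,533)),"top"),((-.117,.058,.010),T((291,524)),"top"),((.025,.094,.024),T((188,263)),"top"),
((-.129,-.039,.010),T((478,518)),"top"),((-.129,.039,.010),T((329,538)),"top"),
((-.117,.094,.024),S((82,87)),"side"),((.025,.094,.024),S((344,60)),"side"),((-.117,.058,.010),S((86,143)),"side"),
((-.129,-.041,.010),S((82,278)),"side"),((-.129,.041,.010),S((75,160)),"side")]
def w(q,l):
    c,s=np.cos(q[2]),np.sin(q[2]); return np.array([q[0]+c*l[0]-s*l[1],q[1]+s*l[0]+c*l[1],.055+l[2]])
def res(sel):
    return lambda q: np.concatenate([proj(n,w(q,l))-p for l,p,n in L if n in sel])
for sel in(["top"],["side"],["top","side"]):
    r=least_squares(res(sel),[.6,.05,.1]); print(sel,r.x,np.degrees(r.x[2]),r.fun.reshape(-1,2).round(1).tolist())
q=r.x
np.save("q.npy",q)
def loc(X):
    c,s=np.cos(q[2]),np.sin(q[2]); d=X[:2]-q[:2]; return np.array([c*d[0]+s*d[1],-s*d[0]+c*d[1],X[2]-.055])
print("spool top",loc(onz("top",T((382,365)),.071)),"side",loc(onz("side",S((242,182)),.071)))
print("rails end",[loc(onz("top",T(p),.065)) for p in((329,538),(478,518),(280,297),(442,276))])
print("batt",loc(onz("top",T((547,352)),.05)),"tape",loc(onz("top",T((176,178)),.019)),"dish",loc(onz("top",T((532,140)),.008)))
print("start tool local",loc(telemetry.get_state()["tool_pos"]))
```

```text
['top'] [0.5359 0.0678 0.1667] 9.549141009643344 [[-0.1, -0.2], [-0.1, -0.2], [-0.6, -0.7], [0.5, 0.3], [0.3, 0.7]]
['side'] [0.5384 0.0699 0.1733] 9.927344923818666 [[0.3, 0.0], [0.0, -0.7], [1.0, 0.8], [-0.4, -1.8], [-1.0, 1.8]]
['top', 'side'] [0.537  0.0684 0.169 ] 9.68452279347554 [[-0.2, -0.6], [-0.2, -0.6], [-0.9, -1.1], [0.3, -0.3], [0.2, 0.2], [-0.1, 0.2], [-0.4, -0.4], [0.5, 1.1], [-1.1, -1.5], [-1.5, 2.0]]
spool top [-0.044  -0.0002  0.016 ] side [-0.0421  0.0047  0.016 ]
rails end [array([-0.1284,  0.0393,  0.01  ]), array([-0.1295, -0.0382,  0.01  ]), array([0.0004, 0.0482, 0.01  ]), array([-0.0006, -0.0379,  0.01  ])]
batt [-0.0467 -0.088  -0.005 ] tape [ 0.0854  0.1014 -0.036 ] dish [ 0.082  -0.1017 -0.047 ]
start tool local [-0.3745 -0.605   0.2002]
```

Emit:
{"fn": "arm_command", "kwargs": {
  "steps": [
    [0,0,0,0,0,7.4],
    [0,0,0,0,0,7.4],
    [1.7,-4,0,0,0,0],
    [1.7,-4,0,0,0,0],
    [1.7,-4,0,0,0,0]
  ],
  "grip": 6.5
}}

```text
clock: 0.6
tool_pos: [0.2996, -0.4629, 0.2555]
tcp_rot: [-3.129, -0.264, 0.0]
force: [1.4, -0.8, -0.1]
width: 0.0649
grip_force: 0.0
```

Emit:
{"fn": "arm_command", "kwargs": {
  "steps": [
    [1.7,-4,0,0,0,0],
    [1.7,-4,0,0,0,0],
    [1.7,-4,0,0,0,0],
    [1.7,-4,0,0,0,0],
    [1.7,-4,0,0,0,0]
  ]
}}

```text
clock: 1.1
tool_pos: [0.3496, -0.2512, 0.2559]
tcp_rot: [-3.13, -0.265, 0.0]
force: [0.3, 0.7, 0.1]
width: 0.0647
grip_force: 0.0
```

Emit:
{"fn": "arm_command", "kwargs": {
  "steps": [
    [1.7,-4,0,0,0,0],
    [1.7,-4,0,0,0,0],
    [1.7,-4,0,0,0,0],
    [1.7,-4,0,0,0,0],
    [1.7,-4,0,0,0,0]
  ]
}}

```text
clock: 1.6
tool_pos: [0.3996, -0.0398, 0.2561]
tcp_rot: [3.13, 0.265, 0.0]
force: [0.9, 0.5, 0.5]
width: 0.0652
grip_force: 0.0
```

Emit:
{"fn": "arm_command", "kwargs": {
  "steps": [
    [1.7,-4,0,0,0,0],
    [0,0,0,0,0,0]
  ]
}}

```text
clock: 1.8
tool_pos: [0.4097, 0.0049, 0.2559]
tcp_rot: [-3.128, -0.278, 0.001]
force: [0.1, -0.7, 0.1]
width: 0.0648
grip_force: 0.0
```

```bash
cat >> h.py <<'E'
q=np.load("q.npy"); c,s=np.cos(q[2]),np.sin(q[2])
def loc(X):
    d=np.array(X[:2])-q[:2]; return np.array([c*d[0]+s*d[1],-s*d[0]+c*d[1],X[2]-.055])
def here():
    st=telemetry.get_state(); print("loc mm",(loc(st["tool_pos"])*1e3).round(1),"rot",st["tcp_rot"].round(3),"F",st["force"].round(1),"w",st["width"].round(4),"t",st["clock"])
E
python3 -c "
from h import *
here()"
```

```text
Traceback (most recent call last):
  File "h.py", line 20, in here
    st=telemetry.get_state(); print("loc mm",(loc(st["tool_pos"])*1e3).round(1),"rot",st["tcp_rot"].round(3),"F",st["force"].round(1),"w",st["width"].round(4),"t",st["clock"])
                                                                                                                                          ^^^^^^^^^^^^^^^^^
AttributeError: 'float' object has no attribute 'round'
```

Emit:
{"fn": "arm_command", "kwargs": {
  "steps": [
    [2,-4,0,0,0,0],
    [1.9,-4,0,0,0,0],
    [0,0,4,0,0,0],
    [0,0,4,0,0,0],
    [0,0,2.5,0,0,0]
  ]
}}

```text
clock: 2.3
tool_pos: [0.433, 0.086, 0.1482]
tcp_rot: [-3.13, -0.266, 0.006]
force: [-0.8, 0.1, -0.3]
width: 0.0651
grip_force: 0.0
```

```bash
sed -i 's/st\["width"\].round(4)/st["width"]/' h.py
python3 - <<'E'
from h import *
here()
a=read_camera("top"); b=read_camera("side")
A=cv2.resize(a[140:260,150:290],(490,420)); B=cv2.resize(b[110:230,170:310],(490,420))
cv2.imwrite("pics/hov.png",cv2.resize(np.hstack([A,B]),(800,343)))
E
```

```text
loc mm [-99.5  34.8  93.2] rot [-3.13  -0.266  0.006] F [-0.8  0.1 -0.3] w 0.06508078472851948 t 2.3
```

View pics/hov.png

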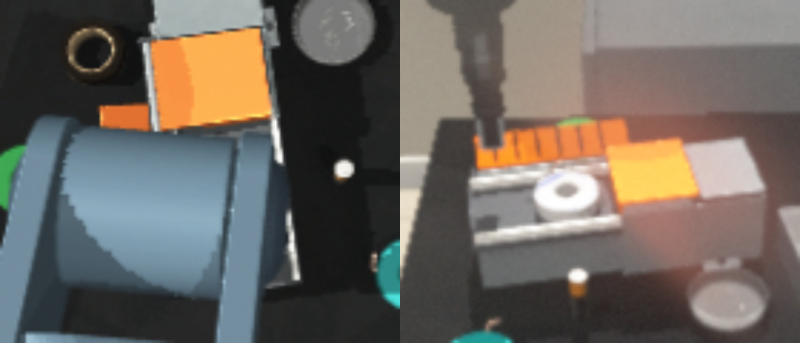

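The side view shows the near finger tip at about pixel (201,162), behind the spool. The top view is hidden by the arm. I'll check the tip height from that pixel.

Run:
```python
from h import *
here()
def w(x,y,z): return np.array([q[0]+c*x-s*y,q[1]+s*x+c*y,.055+z])
x,y,z=loc(telemetry.get_state()["tool_pos"])
for dx in(-.011,.011):
  for dz in(-.025,-.016): print(dx,dz,proj("side",w(x+dx,y-.039-.0065,z+dz)),proj("side",w(x+dx,y-.039+.0065,z+dz)))
b=read_camera("side")
cv2.imwrite("pics/tip.png",cv2.resize(b[130:185,175:235],(720,660))[:600])
```

```text
loc mm [-100.9   34.8   92.3] rot [-3.129 -0.265  0.014] F [-1.  -0.1 -0.2] w 0.06493808532622708 t 2.4
-0.011 -0.025 [198.3930461  166.39216234] [198.0457227  163.28820161]
-0.011 -0.016 [197.94968425 163.30740598] [197.60503293 160.2178737 ]
0.011 -0.025 [207.62860886 165.2905596 ] [207.17731761 162.21000985]
0.011 -0.016 [207.24989426 162.2092779 ] [206.79983495 159.14322294]
```

View pics/tip.png

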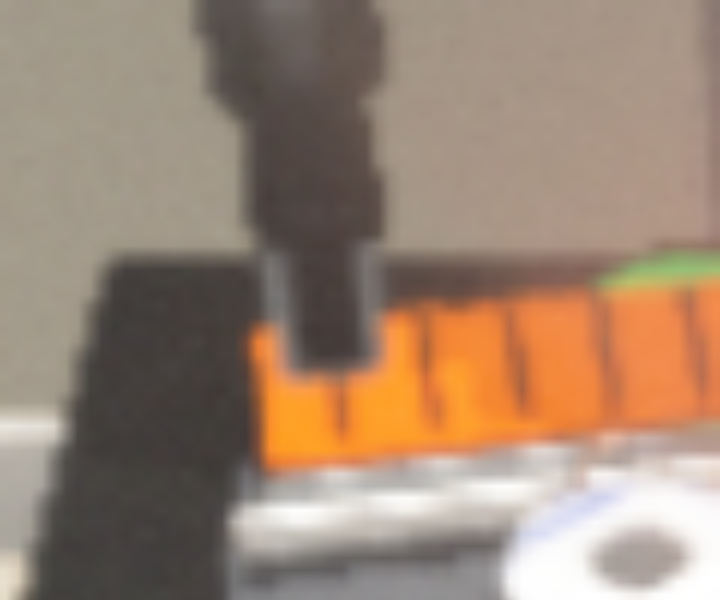

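Emit:
{"fn": "arm_command", "kwargs": {
  "steps": [
    [0.2,-0.4,2.5,0,0,0],
    [0,0,2.5,0,0,0],
    [0,0,0,0,0,0],
    [0,0,0,0,0,0]
  ]
}}

```text
clock: 2.85
tool_pos: [0.4372, 0.09, 0.1029]
tcp_rot: [3.13, 0.265, 0.003]
force: [0.4, -0.0, 0.2]
width: 0.0651
grip_force: 0.0
```

```bash
python3 -c "
from h import *
here()"
```

```text
loc mm [-94.8  38.1  47.9] rot [3.13e+00 2.65e-01 3.00e-03] F [ 0.4 -0.   0.2] w 0.06506733095623257 t 2.85
```

Emit:
{"fn": "arm_command", "kwargs": {
  "steps": [
    [0,-0.2,0.5,0,0,0],
    [0,0,0.5,0,0,0],
    [0,0,0,0,0,0]
  ]
}}

```text
clock: 3.15
tool_pos: [0.4358, 0.0924, 0.0914]
tcp_rot: [3.13, 0.266, 0.0]
force: [0.2, -0.2, -0.0]
width: 0.0648
grip_force: 0.2
```

Emit:
{"fn": "arm_command", "kwargs": {
  "steps": [
    [0,0,0.4,0,0,0],
    [0,0,0,0,0,0],
    [0,0,0,0,0,0]
  ]
}}

```text
clock: 3.45
tool_pos: [0.4364, 0.0925, 0.0879]
tcp_rot: [-3.13, -0.266, -0.002]
force: [-0.2, 2.0, 4.5]
width: 0.0648
grip_force: 1.9
```

Emit:
{"fn": "arm_command", "kwargs": {
  "steps": [
    [0,0,0.4,0,0,0],
    [0,0,0,0,0,0],
    [0,0,0,0,0,0]
  ]
}}

```text
clock: 3.75
tool_pos: [0.4363, 0.0925, 0.0838]
tcp_rot: [-3.13, -0.266, -0.002]
force: [0.2, 1.8, 4.5]
width: 0.0648
grip_force: 2.3
```

```bash
python3 -c "
from h import *
here()"
```

```text
loc mm [-95.1  40.7  28.8] rot [-3.13e+00 -2.66e-01 -2.00e-03] F [0.2 1.8 4.5] w 0.06480002803762909 t 3.75
```

Emit:
{"fn": "arm_command", "kwargs": {
  "steps": [
    [0,0,0.3,0,0,0],
    [0,0,0.3,0,0,0],
    [0,0,0,0,0,0],
    [0,0,0,0,0,0]
  ]
}}

```text
clock: 4.15
tool_pos: [0.4363, 0.0928, 0.0779]
tcp_rot: [-3.129, -0.265, -0.002]
force: [1.2, 4.3, 7.0]
width: 0.0649
grip_force: 3.5
```

Emit:
{"fn": "arm_command", "kwargs": {
  "steps": [
    [0,0,0.3,0,0,0],
    [0,0,0,0,0,0],
    [0,0,0,0,0,0]
  ]
}}

```text
clock: 4.45
tool_pos: [0.4363, 0.0926, 0.075]
tcp_rot: [-3.13, -0.265, -0.002]
force: [1.0, 2.9, 6.8]
width: 0.0649
grip_force: 3.7
```

Run:
```python
from h import *
here()
a=read_camera("top"); b=read_camera("side")
A=cv2.resize(a[140:260,150:290],(490,420)); B=cv2.resize(b[110:230,170:310],(490,420))
cv2.imwrite("pics/prs.png",cv2.resize(np.hstack([A,B]),(800,343)))
```

```text
loc mm [-95.1  40.8  20. ] rot [-3.13e+00 -2.65e-01 -2.00e-03] F [1.  2.9 6.8] w 0.06488719468070588 t 4.45
```

View pics/prs.png

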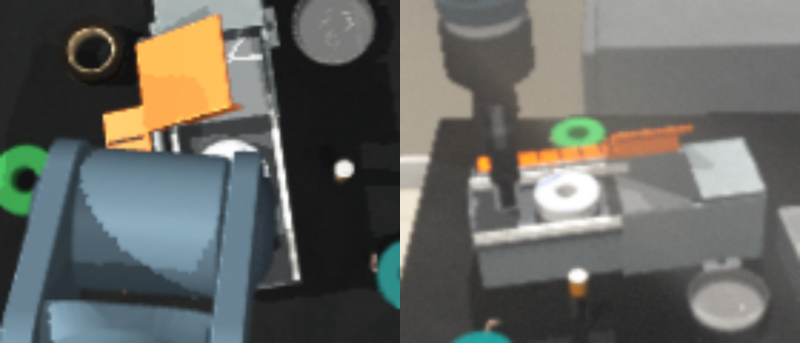

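The flap stands open and the near finger is behind the spool on the deck, at about crop pixel (505,210). Now I push.

Emit:
{"fn": "arm_command", "kwargs": {
  "steps": [
    [0.7,0,0,0,0,0],
    [0.7,0,0,0,0,0],
    [0.7,0,0,0,0,0],
    [0.7,0,0,0,0,0],
    [0.7,0,0,0,0,0]
  ]
}}

```text
clock: 5.05
tool_pos: [0.468, 0.0985, 0.0737]
tcp_rot: [-3.13, -0.267, 0.011]
force: [-7.2, 0.4, 10.0]
width: 0.0649
grip_force: 5.2
```

Run:
```python
from h import *
here()
a=read_camera("top"); b=read_camera("side")
A=cv2.resize(a[140:260,150:290],(490,420)); B=cv2.resize(b[110:230,170:310],(490,420))
cv2.imwrite("pics/push.png",cv2.resize(np.hstack([A,B]),(800,343)))
```

```text
loc mm [-62.9  41.2  18.7] rot [-3.13  -0.267  0.011] F [-7.2  0.4 10. ] w 0.06493024581217181 t 5.05
```

View pics/push.png

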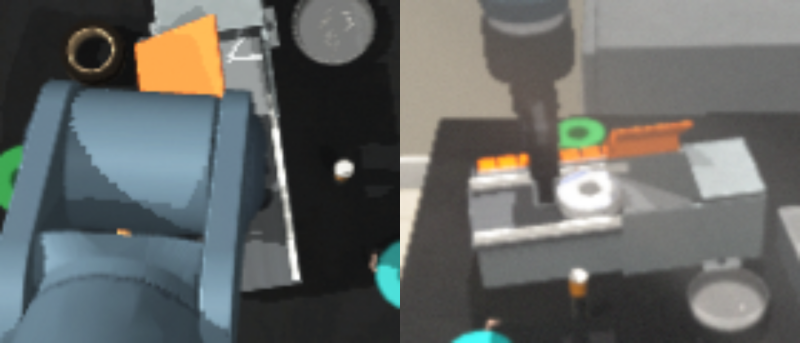

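The spool hole has moved to about (590,188), so it is sliding squarely ahead of the finger. I'll continue.

Emit:
{"fn": "arm_command", "kwargs": {
  "steps": [
    [0.7,0,-0.1,0,0,0],
    [0.7,0,0,0,0,0],
    [0.7,0,0,0,0,0],
    [0.7,0,0,0,0,0],
    [0.7,0,0,0,0,0]
  ]
}}

```text
clock: 5.65
tool_pos: [0.5029, 0.1044, 0.0746]
tcp_rot: [-3.13, -0.267, 0.009]
force: [-5.3, 1.0, 7.5]
width: 0.065
grip_force: 3.7
```

Run:
```python
from h import *
here()
a=read_camera("top"); b=read_camera("side")
A=cv2.resize(a[140:260,150:290],(490,420)); B=cv2.resize(b[110:230,170:310],(490,420))
cv2.imwrite("pics/push2.png",cv2.resize(np.hstack([A,B]),(800,343)))
```

```text
loc mm [-27.5  41.2  19.6] rot [-3.13  -0.267  0.009] F [-5.3  1.   7.5] w 0.06495935249959785 t 5.65
```

View pics/push2.png

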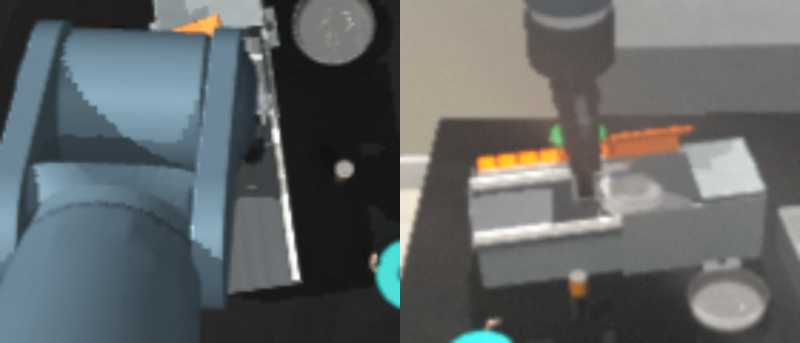

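The spool is at about (632,188), under the flap and starting to tip. I'll do the last push to just short of the mouth.

Emit:
{"fn": "arm_command", "kwargs": {
  "steps": [
    [0.6,0,0,0,0,0],
    [0.6,0,0,0,0,0],
    [0.1,0,0,0,0,0],
    [0,0,0,0,0,0],
    [0,0,0,0,0,0]
  ]
}}

```text
clock: 6.25
tool_pos: [0.5152, 0.1067, 0.0751]
tcp_rot: [-3.129, -0.268, 0.011]
force: [-7.8, 2.6, 12.0]
width: 0.0651
grip_force: 5.4
```

Run:
```python
from h import *
here()
b=read_camera("side")
cv2.imwrite("pics/push3.png",cv2.resize(b[110:230,170:310],(560,480)))
```

```text
loc mm [-15.   41.4  20.1] rot [-3.129 -0.268  0.011] F [-7.8  2.6 12. ] w 0.06505521938084832 t 6.25
```

View pics/push3.png

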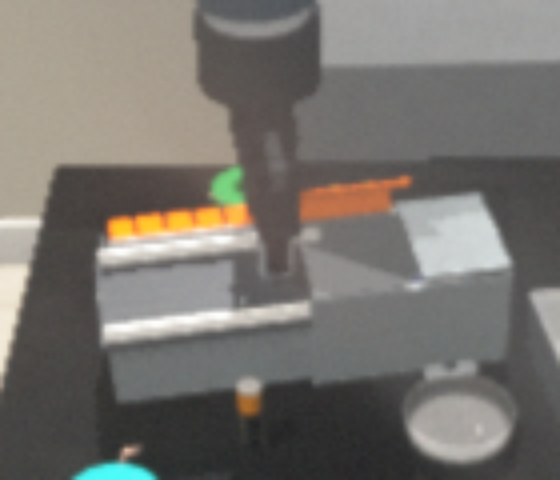

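The spool is no longer visible, so it has slid into the box. I'll back off a little, then lift.

Emit:
{"fn": "arm_command", "kwargs": {
  "steps": [
    [-0.8,0,0,0,0,0],
    [-0.8,0,0,0,0,0],
    [0,0,-1,0,0,0],
    [0,0,-2,0,0,0],
    [0,0,-4,0,0,0]
  ]
}}

```text
clock: 6.8
tool_pos: [0.4986, 0.1033, 0.1428]
tcp_rot: [3.13, 0.266, -0.015]
force: [-0.4, 0.8, -0.3]
width: 0.0649
grip_force: 0.0
```

Emit:
{"fn": "arm_command", "kwargs": {
  "steps": [
    [-2,0,-4,0,0,0],
    [-3,2,-4,0,0,0],
    [-3,4,0,0,0,0],
    [-2,5,0,0,0,0],
    [-1,5,0,0,0,0]
  ]
}}

```text
clock: 7.3
tool_pos: [0.421, -0.067, 0.2223]
tcp_rot: [3.13, 0.269, -0.002]
force: [1.2, 0.9, 0.2]
width: 0.0648
grip_force: 0.0
```

Emit:
{"fn": "arm_command", "kwargs": {
  "steps": [
    [0,5,0,0,0,0],
    [0,5,0,0,0,0],
    [0,0,0,0,0,0],
    [0,0,0,0,0,0]
  ]
}}

```text
clock: 7.7
tool_pos: [0.439, -0.1653, 0.2217]
tcp_rot: [-3.129, -0.263, 0.004]
force: [-0.5, 0.6, -0.2]
width: 0.065
grip_force: 0.0
```

Run:
```python
from h import *
here()
a=read_camera("top"); b=read_camera("side")
A=cv2.resize(a[140:260,150:290],(490,420)); B=cv2.resize(b[110:230,170:310],(490,420))
cv2.imwrite("pics/end.png",cv2.resize(np.hstack([A,B]),(800,343)))
```

```text
loc mm [-135.9 -213.9  166.7] rot [-3.129 -0.263  0.004] F [-0.5  0.6 -0.2] w 0.06502934169886596 t 7.7
```

View pics/end.png

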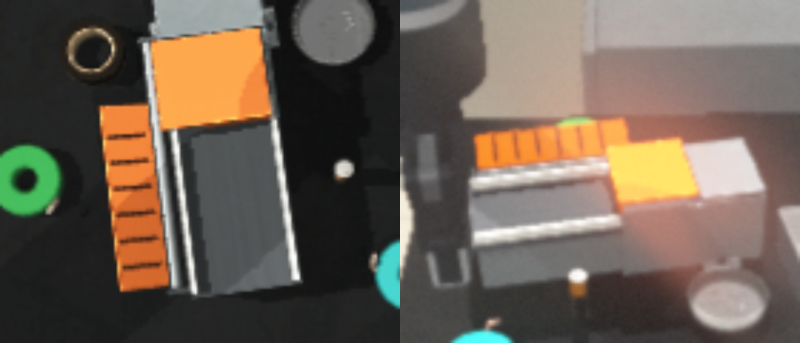

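The deck is empty, the flap (top crop, about (210,78)) is shut as it was at the start, the other items look unmoved, and the arm is clear.

```bash
python3 -c "
from bench import ticket
print(ticket.job_done())"
```

```text
the job is handed in; nothing more can be done
None
```

I pushed the white spool under the held-open flap into the scrap box, let the flap spring shut, left the arm clear, and handed the job in at about 8 s; the last pictures show an empty deck, a shut flap, and the battery, dish and tape apparently unmoved, but the hand-in returned no verdict.

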